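# Size a bamboo rod in the ring gauge

## Task

Take the bamboo rod that lies in the red bay of the rack and slide it, red nose first, through the row of brass gauge rings, from the widest towards the narrowest, until a ring stops it. Press it home against that ring so that you feel it, about 3 to 6 N, but gently: the narrow rings are only clamped by friction and must not be shoved along. Then let go and leave the rod lying in the rings with its nose still in the mouth of the ring that stopped it; leave the other rod in the grey bay and the things around where they are.

Things in the scene. Friction and masses are not known exactly. Their poses are not given: they have to be found in the camera images.
- thick_rod: Round bamboo rod, diameter 20 mm, length 180 mm, 45 g. Origin on its axis at mid-length; x runs along the rod towards its red nose. The nose is a 45-degree cone 5 mm long; the tail is cut square. Lies in one bay of the rack (axis 40 mm over the table). It passes the 26 and 22 mm rings and is stopped by the 18 mm ring, tip about 4 mm past its front face.
- thin_rod: Round bamboo rod, diameter 16 mm, length 240 mm, 45 g. Origin on its axis at mid-length; x runs along the rod towards its red nose. The nose is a 45-degree cone 5 mm long; the tail is cut square. Lies in one bay of the rack (axis 38 mm over the table). It passes the 26, 22 and 18 mm rings and is stopped by the 14 mm ring, tip about 4 mm past its front face.
- thick_rod_nose (a point): Tip of the red nose of the thick rod, on its axis, 90 mm from the rod's origin.
- thin_rod_nose (a point): Tip of the red nose of the thin rod, on its axis, 120 mm from the rod's origin.
- rack: Fixed rack, base 76 x 150 x 10 mm, origin under its centre, x points as the rods' noses do. Red bay at y = +45 mm, grey bay at y = -45 mm. A bay is two U saddles 12 mm thick at x = -24 and +24 mm, 30 mm wide inside, 40 outside; floor 30, walls 42 mm over the table. A rod rests on the floors, centred on x = 0 within 10 mm; its tail juts out freely at -x and is gripped there.
- gauge: Gauge: fixed dark wood base 240 x 56 x 12 mm from x = -25 mm, four upright brass rings on one level axis (y = 0, 60 mm over the table), each 40 mm outside, 8 mm thick. Origin at table height below the front face of the first ring; x is the way to push. Bores (front face at x): 26 (0), 22 (50), 18 (92-122), 14 mm (145-180); the last two differ each time, are not measured, and slip at 12 N.
- tape_roll: Bystander: roll of masking tape lying flat, 90 mm across, 24 mm high; origin under its centre.
- nail_box: Bystander: open green card box of nails, 105 x 75 x 35 mm; origin under its centre.
- pliers: Bystander: pliers with black and yellow grips lying flat, about 165 mm long, 16 mm high; origin at the pivot.
Things that resemble listed ones, but are neither listed nor needed, are in the scene too. Leave any pink look-alike of the thin_rod alone. Several things have the shape of the gauge; the one meant has the colours described above.

How it is judged:
On the way, in this order (a step that is already met when the one before it is completed fails the run):
1. the rod from the red bay has its nose through the first two rings (((x of thick_rod_nose in the frame of gauge above 0.065 m and y of thick_rod_nose in the frame of gauge between -0.012 and 0.012 m and z of thick_rod_nose in the frame of gauge between 0.045 and 0.075 m and y of thin_rod in the frame of rack between -0.06 and -0.03 m and x of thin_rod in the frame of rack between -0.03 and 0.03 m and height (world z) of thin_rod below 0.05 m) or (x of thin_rod_nose in the frame of gauge above 0.065 m and y of thin_rod_nose in the frame of gauge between -0.012 and 0.012 m and z of thin_rod_nose in the frame of gauge between 0.045 and 0.075 m and y of thick_rod in the frame of rack between -0.06 and -0.03 m and x of thick_rod in the frame of rack between -0.03 and 0.03 m and height (world z) of thick_rod below 0.05 m))), for 0.1 s.
2. the rod is pressed against the ring that stops it with more than 2 N, nose in its mouth (((horizontal distance between thick_rod_nose and ring_18_c10 below 0.003 m and z of thick_rod_nose in the frame of gauge between 0.056 and 0.064 m and angle between the x axis of thick_rod and the x axis of gauge, either way round below 0.12 rad and contact force between thick_rod and gauge above 2 N) or (horizontal distance between thin_rod_nose and ring_14_c10 below 0.003 m and z of thin_rod_nose in the frame of gauge between 0.056 and 0.064 m and angle between the x axis of thin_rod and the x axis of gauge, either way round below 0.12 rad and contact force between thin_rod and gauge above 2 N))), for 0.3 s.
At the end, for the whole second after the job is handed in: The red-bay rod lies released and at rest in the rings, in line within 0.12 rad, its nose tip level with the axis (4 mm) and within 3 mm of fully home (4 mm past the front face) in the ring that stops it: the 18 mm ring for the thick rod, 14 mm for the thin. The other rod lies in the grey bay (((horizontal distance between thick_rod_nose and ring_18_c10 below 0.003 m and z of thick_rod_nose in the frame of gauge between 0.056 and 0.064 m and angle between the x axis of thick_rod and the x axis of gauge, either way round below 0.12 rad and y of thin_rod in the frame of rack between -0.06 and -0.03 m and x of thin_rod in the frame of rack between -0.03 and 0.03 m and height (world z) of thin_rod below 0.05 m and linear speed of thick_rod below 0.01 m/s and contact force between the fingers and thick_rod below 0.1 N) or (horizontal distance between thin_rod_nose and ring_14_c10 below 0.003 m and z of thin_rod_nose in the frame of gauge between 0.056 and 0.064 m and angle between the x axis of thin_rod and the x axis of gauge, either way round below 0.12 rad and y of thick_rod in the frame of rack between -0.06 and -0.03 m and x of thick_rod in the frame of rack between -0.03 and 0.03 m and height (world z) of thick_rod below 0.05 m and linear speed of thin_rod below 0.01 m/s and contact force between the fingers and thin_rod below 0.1 N))); the robot touches nothing.
It fails at once if a rod presses on the gauge or its rings with more than 20 N (contact force between any of thick_rod, thin_rod and gauge above 20 N).
It fails at once if a narrow ring is shoved more than 2 mm along the gauge (distance of any of ring_18_c10, ring_14_c10 from where it was at the start of the episode above 0.002 m).
It fails at once if a bystander is pushed more than 30 mm (distance of any of tape_roll, nail_box, pliers from where it was at the start of the episode above 0.03 m).
It also fails if it takes over 72 s, if anything falls off the work surface, if the arm or the gripper's body presses on something with over 40 N, if the wrist force passes 120 N, or if a joint passes its speed limit or range.

## Robot

A 6-joint arm with a two-finger parallel gripper is mounted at the origin on the work surface. World frame = base frame: x ahead of the robot, y to its left, z up, the work surface at z = 0. Lengths are in m, angles in rad, forces in N, time in s.
With the tool pointing down it reaches from about 0.35 to 0.975 m from the base axis. Payload 4.9 kg.
Tool frame: the origin (TCP) lies midway between the tips of the shut fingers; the grasp point (between the pads) lies 19 mm behind it; z points along the fingers, y is the direction in which the jaws open and shut (so a half turn about z gives the same grasp; the last joint's range is limited). The gripper opens to 85 mm and grips with 20 to 120 N. Pads are 22 mm wide; open, the fingers measure 114 mm over their backs; the gripper's body (76 mm by 85 mm) begins 54 mm behind the grasp point. The pads swing forward as they close: fully open they stand 13 mm farther back than shut.
Start: joints at [1.122, 0.053, 1.613, -0, 1.476, -0.119], TCP at [0.202, 0.591, 0.231] pointing down, gripper open.
Joint ranges: [-3.01, 3.01], [-1.01, 2.22], [0.06, 2.58], [-1.02, 4.17], [0.09, 2.62], [-3.14, 3.14]. Speed limits (rad/s): [2.57, 2.57, 3.14, 3.14, 3.14, 3.14].

## Interface

Orientations are given as a unit quaternion [w, x, y, z].
In Python, from plant import state, grab_frame, camera_params, job_done, boxes_of gives the robot as it stands.
- The arm moves only by the tool step_arm, never from a script. Its argument "steps" is a list of rows, each a list of 4 numbers: the shift along the tool's x, y, z in mm, then the turn about the tool's z in degrees. A call has 1 to 8 rows; each row shifts and turns the pose as measured when the row begins, along the tool's axes as they then stand; what a row does not reach is not made up. A row lasts 1/10 s, in which the tool goes at most 50 mm and 8.59 degrees, less where a joint would pass 70% of its speed; a pose out of reach is approached as far as the arm can. A call is refused whole if a number of a shift passes 50 or a number of a turn 8.59, either way. A call with a gripper value outside its range is refused whole. "claw" is the opening in per cent of the stroke, from 0 (shut) to 100 (fully open), set as the call begins (left out, the last holds). The fingers move at their own pace and stop on an object; the grip force is fixed at half the most. Time passes only in rows, so rows that do not move let the fingers close. It gives the time, the measured TCP pose, the force and the opening at its end, in the units of the state.
- state(): the state, without advancing time (a new reading comes with each control period).
- grab_frame(name): name is "side" or "top"; returns (picture, depth): 400x640x3 uint8, red, green, blue; 400x640 float32, m along the optical axis (not along the pixel's ray), 0 where there is no reading.
- camera_params(name): a dict with "mtx" (3x3 intrinsics, pixels), "extrinsics" (4x4, takes a point from camera to world coordinates). Camera axes: x right, y down, z forward; pixel columns grow to the right and rows downward; lengths in m; the calibration is good to about 2 mm. A picture is of the moment at which its call begins. camera_params takes no time and is no camera call.
- job_done(): hands the job in, once; it reports no verdict.
Trained networks look in the newest picture that a camera, given by its name, has taken for a name from the list of things; names that differ only in an ending like _2 or _b are one class to them, and where a whole thing is asked for, a point or a joint stands for the part that bears it (a point fixed in the world has none). Each returns a list of dicts, best first, with "p" (0 to 1); they miss things now and then, are a little off and sometimes report something else, mostly with a low value. They report only what shows in the picture. A call takes as long as a camera call. They do not tell look-alikes from the thing itself.
- boxes_of(camera, label): "box" ([left, top, width, height] in pixels, round what is visible of it).
The state is a dict: "time": time; "joint_pos": joint angles; "joint_vel": joint speeds; "joint_efforts": joint torques, N m; "tool_pos": TCP position; "tool_rot": TCP orientation; "contact_force": force on the tool from outside, world axes, zero at the start; "ft_torque": the same for the moment, N m; "gripper_width": opening from 0.0 (shut) to 1.0 (fully open).
Only numpy, scipy, OpenCV 4.12 (cv2) and the standard library are available. Lean on these libraries where they do the work, as an engineer would, in place of code of your own. Each camera call takes 0.05 s, during which the arm holds its last target. There are 200 camera calls.

## Working session

There is one attempt and no reset: what is moved stays moved. The work goes in short steps, Python scripts to look and compute and a tool call to move; the robot and the scene stay as the last step left them, time stands still between calls to the robot, and variables do not carry over. Pictures are saved under pics/ and viewed, about 8 in all and at most 12, crops included, and the job is handed in when it is done.

Besides the shell and the picture viewer there is one more tool, called as name(argument=value, ...), one argument or row to a line, values as JSON. step_arm: Moves the arm, as the interface text tells. Its arguments: {"type":"object","properties":{"steps":{"type":"array"},"claw":{"type":"number"}},"required":["steps"]}

```bash
mkdir -p pics; ls; cat > h.py <<'E'
import numpy as np, cv2
from plant import *
def snap(n):
    p,d=grab_frame(n); c=camera_params(n); np.savez(f'{n}.npz',p=p,d=d,K=c['mtx'],E=c['extrinsics']); return p,d
def cloud(n):
    z=np.load(f'{n}.npz'); d=z['d']; K=np.array(z['K']);E=np.array(z['E'])
    v,u=np.mgrid[:d.shape[0],:d.shape[1]]
    P=np.stack([(u-K[0,2])/K[0,0]*d,(v-K[1,2])/K[1,1]*d,d],-1)@E[:3,:3].T+E[:3,3]
    P[d<=0]=np.nan
    return z['p'],P
E
python3 - <<'E'
from h import *
ps=[]
for n in('top','side'):
    p,d=snap(n); cv2.imwrite(f'pics/{n}0.png',p[...,::-1]); _,P=cloud(n)
    for l in('thick_rod','thin_rod','rack','gauge'):
        for b in boxes_of(n,l)[:4]:
            x=b['box'];u,v=int(x[0]+x[2]/2),int(x[1]+x[3]/2); print(n,l,round(b['p'],2),np.round(x),P[v,u].round(3))
print(state())
E
```

```text
pics
top thick_rod 0.62 [284. 186.  61.   8.] [ 0.524 -0.023  0.047]
top thin_rod 0.87 [273. 219.  90.  10.] [ 0.435 -0.03   0.042]
top thin_rod 0.86 [380. 233.  13.  86.] [ 0.292 -0.216  0.014]
top rack 0.9 [306. 181.  28.  52.] [ 0.481 -0.036  0.01 ]
top rack 0.64 [273. 221.  89.   9.] [ 0.43  -0.03   0.039]
top gauge 0.91 [175. 227.  84.  45.] [0.37  0.248 0.015]
top gauge 0.75 [198. 137.  90.  33.] [0.633 0.175 0.011]
side thick_rod 0.59 [350. 189.  13.  52.] [ 0.529 -0.059  0.048]
side thin_rod 0.85 [312. 181.  11.  66.] [ 0.44  -0.056  0.046]
side thin_rod 0.76 [181. 271. 122.   8.] [ 0.294 -0.224  0.014]
side rack 0.72 [306. 205.  64.  31.] [ 0.488 -0.025  0.007]
side gauge 0.96 [278. 131.  37.  54.] [0.374 0.208 0.047]
side gauge 0.58 [371. 150.  41.  56.] [0.632 0.133 0.032]
{'time': 0.5, 'joint_pos': array([ 1.12202831e+00,  5.26983941e-02,  1.61299406e+00, -5.77586606e-06,
        1.47602416e+00, -1.19003035e-01]), 'joint_vel': array([ 0.00156865, -0.00077674, -0.00020827, -0.00022774,  0.00143363,
       -0.00028541]), 'joint_efforts': array([-6.33830023e-04, -3.93206835e+01, -3.70027828e+01, -1.14212742e-04,
        1.32042675e-03,  8.68933512e-06]), 'tool_pos': array([0.202362  , 0.5912631 , 0.23124832]), 'tool_rot': array([-1.45989703e-05,  1.64136149e-01,  9.86437692e-01, -6.03010787e-05]), 'contact_force': array([ 0.53306453, -0.06911892, -0.25013801]), 'ft_torque': array([ 0.00352554, -0.01349666, -0.00964374]), 'gripper_width': 0.9985508909994852}
```

```bash
python3 - <<'E'
import cv2
a=cv2.imread('pics/top0.png')[120:340,130:430]; cv2.imwrite('pics/a1.png',cv2.resize(a,(800,587),interpolation=2))
a=cv2.imread('pics/side0.png')[110:310,150:450]; cv2.imwrite('pics/a2.png',cv2.resize(a,(800,533),interpolation=2))
E
```

```text
(no output)
```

View pics/a1.png

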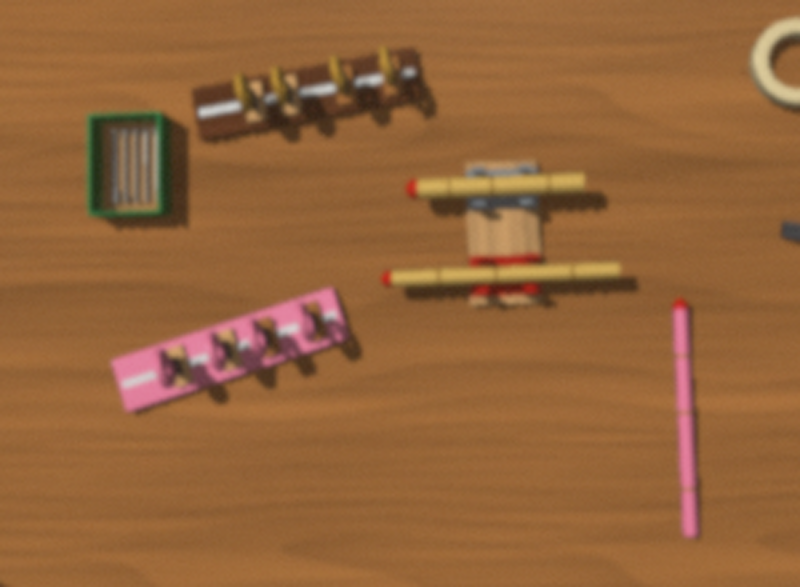

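View pics/a2.png

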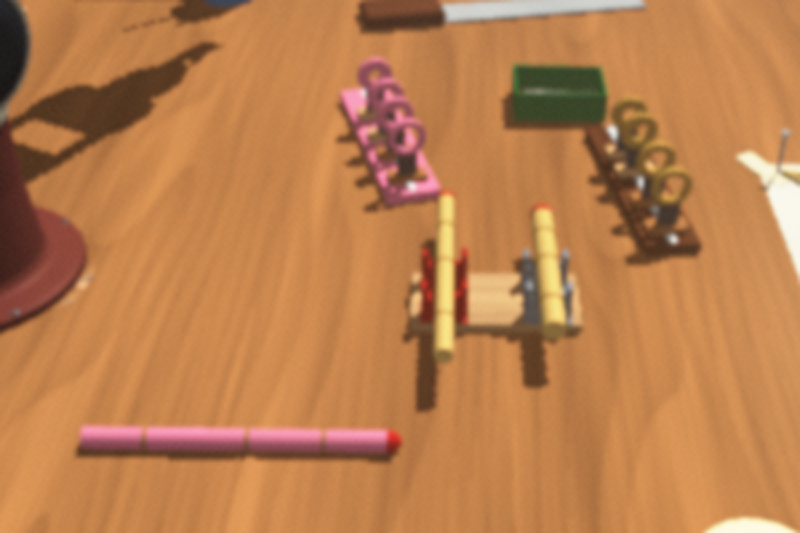

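The red bay (crop 1 at 505,272) holds the longer thin rod, whose nose at crop (388,278) points left. The true gauge is dark wood and brass (crop 310,95), with its widest ring at the right end (388,65). Look-alikes are the pink gauge at (230,350), the pink rod at (685,420) and the thick rod in the grey bay at (500,185). I choose the thin rod and the 14 mm ring.

```bash
cat > fit.py <<'E'
from h import *
from scipy.optimize import least_squares
def roi(n,lo,hi):
    p,P=cloud(n); m=np.all((P>lo)&(P<hi),-1); return p[m].astype(float),P[m]
def rod(n,lo=(.40,-.2,.03),hi=(.465,.12,.06)):
    c,P=roi(n,lo,hi); yel=((c[:,0]-c[:,2]>50)&(c[:,1]>.62*c[:,0]))
    red=(c[:,0]>1.8*c[:,1])
    P0=P[yel]; m=P0.mean(0); d=np.linalg.svd(P0-m)[2][0]; d*=np.sign(d[1])
    t=(P0-m)@d; 
    tr=(P[red]-m)@d; off=np.linalg.norm(np.cross(P[red]-m,d),axis=1); tr=tr[off<.02]
    return m,d,t.min(),t.max(),tr.max() if len(tr) else None,len(t)
if __name__=='__main__':
    for n in('top','side'):
        m,d,a,b,r,k=rod(n); print(n,'rod mean',m.round(4),'dir',d.round(4),'tail',(m+a*d).round(4),'nose',(m+(r or b)*d).round(4),k)
        c,P=roi(n,(.55,.04,.004),(.72,.32,.1))
        dark=(c.sum(1)<260)&(P[:,2]<.02)&(P[:,2]>.007)
        r=cv2.minAreaRect((P[dark][:,:2]*1000).astype(np.float32)); print(' base',r,dark.sum(),np.median(P[dark][:,2]))
        br=P[P[:,2]>.045]; 
        m=br.mean(0); print(' ring pts',len(br),m.round(4),br.max(0).round(4),br.min(0).round(4))
        def res(q): # x0,y0,yaw, ring offsets
            u=np.array([np.cos(q[2]),np.sin(q[2])]); v=np.array([-u[1],u[0]]); D=br[:,:2]-q[:2]
            s,w=D@u,D@v; R=np.hypot(w,br[:,2]-.06)
            cen=np.array([4,54,q[3]*1e3+4,q[4]*1e3+4])/1e3
            ro=np.array([.013,.011,.009,.007]); ds=s[:,None]-cen; k=np.abs(ds).argmin(1); e=np.maximum(np.abs(ds[np.arange(len(s)),k])-.004,0)
            return np.r_[e,np.maximum(R-.02,0)+np.maximum(ro[k]-R,0)]
        best=min((least_squares(res,[x,y,yw,.105,.148],loss='soft_l1',f_scale=.002,x_scale=[.01,.01,.05,.01,.01]) for x in(.64,.655,.67) for y in (.085,.1,.115) for yw in(1.65,1.75,1.85)),key=lambda f:f.cost)
        print(' gauge fit',best.x.round(4),best.cost)
E
python3 fit.py
```

```text
top rod mean [ 0.436  -0.0357  0.0431] dir [-2.200e-02  9.998e-01 -1.000e-04] tail [ 0.4385 -0.1484  0.0431] nose [0.4333 0.0884 0.0431] 504
 base ((625.5791015625, 189.24441528320312), (77.83348083496094, 283.50958251953125), 15.590593338012695) 1011 0.01129791682286485
 ring pts 252 [0.6309 0.1607 0.0687] [0.666  0.2301 0.0815] [0.6022 0.0739 0.0451]
 gauge fit [0.6476 0.0762 1.7503 0.109  0.1458] 1.153614822426481e-05
side rod mean [ 0.4389 -0.0531  0.0426] dir [-0.0226  0.9997  0.0087] tail [ 0.4411 -0.1511  0.0417] nose [0.4358 0.0847 0.0438] 427
 base ((617.2801513671875, 186.72158813476562), (56.79463195800781, 291.1880798339844), 15.813040733337402) 469 0.010912514675146756
 ring pts 425 [0.6354 0.1509 0.0635] [0.669  0.2292 0.0802] [0.605  0.0703 0.045 ]
 gauge fit [0.6503 0.0756 1.744  0.1089 0.1459] 4.106539524156801e-05
```

```bash
cat > plan.py <<'E'
import sys
from h import *
def plan(x,y,z,yaw,n):
    s=state(); w,a,b,c=s['tool_rot']; th=np.arctan2(2*(a*b+w*c),1-2*(b*b+c*c)); p=np.array(s['tool_pos'])
    dy=(np.radians(yaw)-th+np.pi)%(2*np.pi)-np.pi
    print('t',round(s['time'],2),'pos',p.round(4),'yaw',np.degrees(th).round(2),'f',np.round(s['contact_force'],2),'w',round(s['gripper_width'],3))
    D=(np.array([x,y,z])-p)*1000/n; rows=[]
    for i in range(n):
        t=th+dy*i/n; ux=np.array([np.cos(t),np.sin(t)]); uy=np.array([np.sin(t),-np.cos(t)])
        rows.append([round(D[:2]@ux,1),round(D[:2]@uy,1),round(-D[2],1),round(-np.degrees(dy)/n,2)])
    print(rows)
plan(*map(float,sys.argv[1:5]),int(sys.argv[5]))
E
python3 plan.py .439 -.123 .2 91.3 18
```

```text
t 0.5 pos [0.2024 0.5913 0.2312] yaw 161.11 f [ 0.53 -0.07 -0.25] w 0.999
[[np.float64(-25.3), np.float64(-33.3), np.float64(1.7), np.float64(3.88)], [np.float64(-27.5), np.float64(-31.5), np.float64(1.7), np.float64(3.88)], [np.float64(-29.5), np.float64(-29.6), np.float64(1.7), np.float64(3.88)], [np.float64(-31.5), np.float64(-27.5), np.float64(1.7), np.float64(3.88)], [np.float64(-33.3), np.float64(-25.3), np.float64(1.7), np.float64(3.88)], [np.float64(-34.9), np.float64(-23.0), np.float64(1.7), np.float64(3.88)], [np.float64(-36.4), np.float64(-20.6), np.float64(1.7), np.float64(3.88)], [np.float64(-37.7), np.float64(-18.1), np.float64(1.7), np.float64(3.88)], [np.float64(-38.8), np.float64(-15.5), np.float64(1.7), np.float64(3.88)], [np.float64(-39.8), np.float64(-12.8), np.float64(1.7), np.float64(3.88)], [np.float64(-40.6), np.float64(-10.1), np.float64(1.7), np.float64(3.88)], [np.float64(-41.2), np.float64(-7.3), np.float64(1.7), np.float64(3.88)], [np.float64(-41.6), np.float64(-4.5), np.float64(1.7), np.float64(3.88)], [np.float64(-41.8), np.float64(-1.7), np.float64(1.7), np.float64(3.88)], [np.float64(-41.8), np.float64(1.1), np.float64(1.7), np.float64(3.88)], [np.float64(-41.6), np.float64(3.9), np.float64(1.7), np.float64(3.88)], [np.float64(-41.3), np.float64(6.7), np.float64(1.7), np.float64(3.88)], [np.float64(-40.7), np.float64(9.5), np.float64(1.7), np.float64(3.88)]]
```

step_arm(
  steps=[
    [-25,-33,1,3.9],
    [-27,-31,1,3.9],
    [-29,-29,1,3.9],
    [-31,-27,1,3.9],
    [-33,-25,1,3.9],
    [-35,-23,1,3.9],
    [-36,-20,1,3.9],
    [-38,-18,1,3.9],
  ],
  claw=65,
)

```text
time: 1.3
tool_pos: [0.3061, 0.2697, 0.2228]
tool_rot: [0.001, 0.429, 0.903, 0.001]
contact_force: [1.4, 0.4, 0.3]
gripper_width: 0.649
```

```bash
sed -i 's/rows.append(\(.*\))$/rows.append(np.array(\1).tolist())/' plan.py; python3 plan.py .439 -.123 .14 91.3 10
```

```text
t 1.3 pos [0.3061 0.2697 0.2228] yaw 129.21 f [1.4  0.41 0.33] w 0.649
[[-38.8, -14.5, 8.3, 3.79], [-39.7, -11.9, 8.3, 3.79], [-40.4, -9.3, 8.3, 3.79], [-40.9, -6.6, 8.3, 3.79], [-41.3, -3.9, 8.3, 3.79], [-41.4, -1.1, 8.3, 3.79], [-41.4, 1.6, 8.3, 3.79], [-41.2, 4.4, 8.3, 3.79], [-40.8, 7.1, 8.3, 3.79], [-40.3, 9.8, 8.3, 3.79]]
```

step_arm(
  steps=[
    [-39,-14,8,3.8],
    [-40,-12,8,3.8],
    [-40,-9,8,3.8],
    [-41,-6.5,8,3.8],
    [-41,-4,8,3.8],
    [-41,-1,8,3.8],
    [-41,1.5,8,3.8],
    [-41,4.5,8,3.8],
  ],
)

```text
time: 2.1
tool_pos: [0.4138, -0.0567, 0.1614]
tool_rot: [0.006, 0.659, 0.752, 0.008]
contact_force: [0.0, 0.5, -0.1]
gripper_width: 0.647
```

```bash
python3 plan.py .439 -.123 .1 91.3 4
```

```text
t 2.1 pos [ 0.4138 -0.0567  0.1614] yaw 97.56 f [ 0.01  0.53 -0.11] w 0.647
[[-17.3, 4.1, 15.3, 1.57], [-17.1, 4.5, 15.3, 1.57], [-17.0, 5.0, 15.3, 1.57], [-16.9, 5.5, 15.3, 1.57]]
```

step_arm(
  steps=[
    [-17,4,15,1.6],
    [-17,4.5,15,1.6],
    [-17,5,15,1.6],
    [-17,5.5,15,1.6],
    [0,0,0,0],
    [0,0,0,0],
  ],
)

```text
time: 2.7
tool_pos: [0.4413, -0.1312, 0.1008]
tool_rot: [0.007, 0.705, 0.709, 0.008]
contact_force: [0.4, -0.2, 1.1]
gripper_width: 0.648
```

```bash
python3 plan.py .439 -.123 .02 91.3 4; python3 -c "
from h import *
print(state()['tool_rot']); p,d=snap('top'); snap('side')
from fit import rod
for n in('top','side'): print(n,[np.round(v,4) for v in rod(n)])"
```

```text
t 2.7 pos [ 0.4413 -0.1312  0.1008] yaw 90.28 f [ 0.38 -0.24  1.07] w 0.648
[[2.1, -0.6, 20.2, -0.26], [2.1, -0.6, 20.2, -0.26], [2.1, -0.5, 20.2, -0.26], [2.1, -0.5, 20.2, -0.26]]
[0.00680814 0.70536429 0.70876458 0.00822386]
top [array([ 0.4353, -0.0007,  0.0435]), array([-0.0246,  0.9997, -0.0018]), np.float64(-0.0805), np.float64(0.0787), np.float64(0.0892), np.int64(351)]
side [array([ 0.4391, -0.0612,  0.0424]), array([-0.0239,  0.9997,  0.01  ]), np.float64(-0.0906), np.float64(0.1271), np.float64(0.0574), np.int64(406)]
```

step_arm(
  steps=[
    [2,-0.5,20,-0.25],
    [2,-0.5,20,-0.25],
    [2,-0.5,20,-0.25],
    [2,-0.5,20,-0.25],
    [0,0,0,0],
  ],
)

```text
time: 3.3
tool_pos: [0.4451, -0.1208, 0.0253]
tool_rot: [0.013, 0.696, 0.718, 0.011]
contact_force: [-0.8, 1.0, 0.9]
gripper_width: 0.649
```

step_arm(
  steps=[
    [0,0,0,0],
    [0,0,0,0],
    [0,0,0,0],
    [0,0,0,0],
    [0,0,0,0],
    [0,0,0,0],
  ],
  claw=0,
)

```text
time: 3.9
tool_pos: [0.4487, -0.1216, 0.0314]
tool_rot: [0.018, 0.695, 0.718, 0.012]
contact_force: [-0.3, 0.2, -0.2]
gripper_width: 0.157
```

```bash
python3 plan.py .439 -.123 .08 91.3 4; python3 -c "
from h import *
print(state()['tool_rot'])"
```

```text
t 3.9 pos [ 0.4487 -0.1216  0.0314] yaw 91.83 f [-0.32  0.18 -0.17] w 0.157
[[-0.3, -2.4, -12.2, 0.13], [-0.3, -2.4, -12.2, 0.13], [-0.3, -2.4, -12.2, 0.13], [-0.3, -2.4, -12.2, 0.13]]
[0.01776684 0.69548542 0.71821674 0.01221024]
```

```bash
python3 -c "
from h import *
p,d=snap('side'); q,_=snap('top')
a=cv2.resize(p[150:270,260:400,::-1],(700,600),interpolation=2); cv2.imwrite('pics/g1.png',a)"
```

```text
(no output)
```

View pics/g1.png

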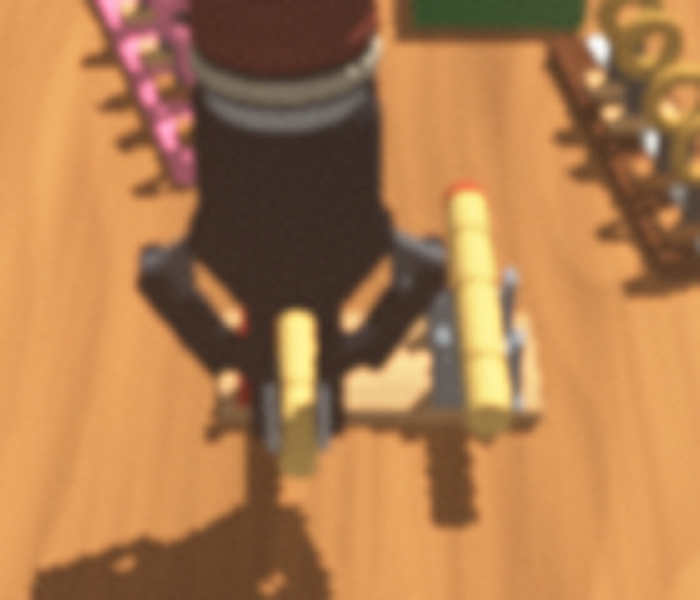

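The rod is gripped, but close to the finger tips, and the tool drifted up and tilted about 2.4° around the rod axis. I'll use the full rotation in the planner and regrip deeper.

step_arm(
  steps=[
    [0,0,0,0],
    [0,0,0,0],
    [0,0,0,0],
  ],
  claw=60,
)

```text
time: 4.3
tool_pos: [0.4485, -0.1216, 0.0311]
tool_rot: [0.017, 0.696, 0.718, 0.012]
contact_force: [0.8, 0.3, -0.6]
gripper_width: 0.602
```

```bash
cat > plan.py <<'E'
import sys
from h import *
from scipy.spatial.transform import Rotation as Ro
def plan(x,y,z,yaw,n):
    """x,y,z: grasp point target (19 mm behind TCP); yaw of tool x"""
    s=state(); w,a,b,c=s['tool_rot']; R=Ro.from_quat([a,b,c,w]); p=np.array(s['tool_pos'])-.019*R.as_matrix()[:,2]
    ax=R.as_matrix(); th=np.degrees(np.arctan2(ax[1,0],ax[0,0])); dy=(yaw-th+180)%360-180
    print('t',round(s['time'],2),'grasp',p.round(4),'yaw',th.round(2),'pitch(x.z)',ax[2,0].round(4),'toolz',ax[:,2].round(4),'f',np.round(s['contact_force'],2),'w',round(s['gripper_width'],3))
    T=np.array([x,y,z])-p; rows=[]
    for i in range(n):
        M=(R*Ro.from_euler('z',-dy*i/n,degrees=True)).as_matrix()
        rows.append((np.round(M.T@(T*1000/n),1)).tolist()+[round(-dy/n,2)])
    print(rows)
plan(*map(float,sys.argv[1:5]),int(sys.argv[5]))
E
python3 -c "
from h import *
snap('top'); snap('side')
from fit import rod
for n in('top','side'): print(n,[np.round(v,4) for v in rod(n)])"
python3 plan.py .439 -.122 .038 91.3 2
```

```text
top [array([0.4359, 0.0082, 0.0432]), array([-6.150e-02,  9.981e-01, -1.000e-04]), np.float64(-0.0708), np.float64(0.0701), np.float64(0.0804), np.int64(309)]
side [array([ 0.4441, -0.1074,  0.0424]), array([0.0013, 0.9997, 0.0229]), np.float64(-0.0449), np.float64(0.0601), np.float64(0.0571), np.int64(257)]
t 4.4 grasp [ 0.4477 -0.1215  0.0501] yaw 91.82 pitch(x.z) -0.0081 toolz [ 0.042  -0.0068 -0.9991] f [0.14 0.4  0.24] w 0.603
[[-0.1, -4.6, 5.9, np.float64(0.26)], [-0.1, -4.6, 5.9, np.float64(0.26)]]
```

step_arm(
  steps=[
    [0,-2,5,-0.8],
    [0,-2,5.5,-0.8],
    [0,0,0,0],
  ],
)

```text
time: 4.7
tool_pos: [0.4445, -0.1218, 0.0194]
tool_rot: [0.018, 0.685, 0.729, 0.012]
contact_force: [0.9, -0.2, 0.5]
gripper_width: 0.604
```

```bash
python3 plan.py .444 -.122 .038 93.5 1
```

```text
t 4.7 grasp [ 0.4438 -0.1216  0.0384] yaw 93.56 pitch(x.z) -0.0093 toolz [ 0.0417 -0.0067 -0.9991] f [ 0.86 -0.18  0.46] w 0.604
[[-0.4, 0.2, 0.4, np.float64(0.06)]]
```

step_arm(
  steps=[
    [0,0,0,0],
    [0,0,0,0],
    [0,0,0,0],
    [0,0,0,0],
    [0,0,0,0],
  ],
  claw=0,
)

```text
time: 5.2
tool_pos: [0.4443, -0.1217, 0.0192]
tool_rot: [0.017, 0.685, 0.729, 0.012]
contact_force: [0.4, -0.6, -0.3]
gripper_width: 0.169
```

```bash
python3 plan.py .444 -.122 .12 93.5 3
```

```text
t 5.2 grasp [ 0.4435 -0.1216  0.0381] yaw 93.56 pitch(x.z) -0.0089 toolz [ 0.0411 -0.0064 -0.9991] f [ 0.4  -0.6  -0.31] w 0.169
[[-0.4, 1.3, -27.3, np.float64(0.02)], [-0.4, 1.3, -27.3, np.float64(0.02)], [-0.4, 1.3, -27.3, np.float64(0.02)]]
```

step_arm(
  steps=[
    [-0.5,1.5,-27,0],
    [-0.5,1.5,-27,0],
    [-0.5,1.5,-27,0],
  ],
)

```text
time: 5.5
tool_pos: [0.4416, -0.1206, 0.0972]
tool_rot: [0.012, 0.685, 0.729, 0.01]
contact_force: [1.1, -0.5, 0.2]
gripper_width: 0.166
```

```bash
python3 plan.py .690 -.156 .12 100.1 8
```

```text
t 5.5 grasp [ 0.441  -0.1206  0.1162] yaw 93.57 pitch(x.z) -0.0035 toolz [ 0.0303 -0.0016 -0.9995] f [ 1.12 -0.5   0.23] w 0.166
[[-6.4, 30.8, 0.5, np.float64(-0.82)], [-6.8, 30.7, 0.5, np.float64(-0.82)], [-7.2, 30.6, 0.5, np.float64(-0.82)], [-7.7, 30.5, 0.5, np.float64(-0.82)], [-8.1, 30.4, 0.5, np.float64(-0.82)], [-8.5, 30.3, 0.5, np.float64(-0.82)], [-9.0, 30.1, 0.5, np.float64(-0.82)], [-9.4, 30.0, 0.5, np.float64(-0.82)]]
```

step_arm(
  steps=[
    [-6.5,31,0,-0.8],
    [-7,31,0,-0.8],
    [-7,31,0,-0.8],
    [-7.5,30,0,-0.8],
    [-8,30,0,-0.8],
    [-8.5,30,0,-0.8],
    [-9,30,0,-0.8],
    [-9.5,30,0,-0.8],
  ],
)

```text
time: 6.3
tool_pos: [0.7004, -0.1582, 0.1139]
tool_rot: [0.019, 0.641, 0.767, 0.01]
contact_force: [0.4, 0.3, 0.3]
gripper_width: 0.167
```

step_arm(
  steps=[
    [0,0,0,0],
  ],
)

```text
time: 6.4
tool_pos: [0.7032, -0.1587, 0.1137]
tool_rot: [0.019, 0.641, 0.767, 0.011]
contact_force: [-0.3, -1.5, -0.4]
gripper_width: 0.164
```

```bash
python3 plan.py .690 -.156 .12 100.1 2; python3 -c "
from h import *
a,_=snap('top'); b,_=snap('side')
from fit import rod,roi
lo,hi=(.62,-.17,.09),(.72,.10,.14)
for n in('top','side'):
  print(n,[np.round(v,4) for v in rod(n,lo,hi)])
cv2.imwrite('pics/h.png',np.vstack([cv2.resize(i,(700,290),interpolation=2) for i in (a[125:225,190:430,::-1],b[120:220,260:500,::-1])]))"
```

```text
t 6.4 grasp [ 0.7024 -0.1585  0.1327] yaw 100.21 pitch(x.z) -0.0161 toolz [ 0.0435 -0.0085 -0.999 ] f [-0.31 -1.54 -0.35] w 0.164
[[2.5, -6.1, 6.1, np.float64(0.05)], [2.5, -6.1, 6.1, np.float64(0.05)]]
top [array([ 0.6747, -0.0202,  0.1358]), array([-0.1665,  0.986 , -0.0114]), np.float64(-0.0633), np.float64(0.0609), np.float64(0.0699), np.int64(301)]
side [array([ 0.6786, -0.0493,  0.1342]), array([-0.1577,  0.9875,  0.0052]), np.float64(-0.1223), np.float64(0.0963), np.float64(0.0965), np.int64(246)]
```

View pics/h.png

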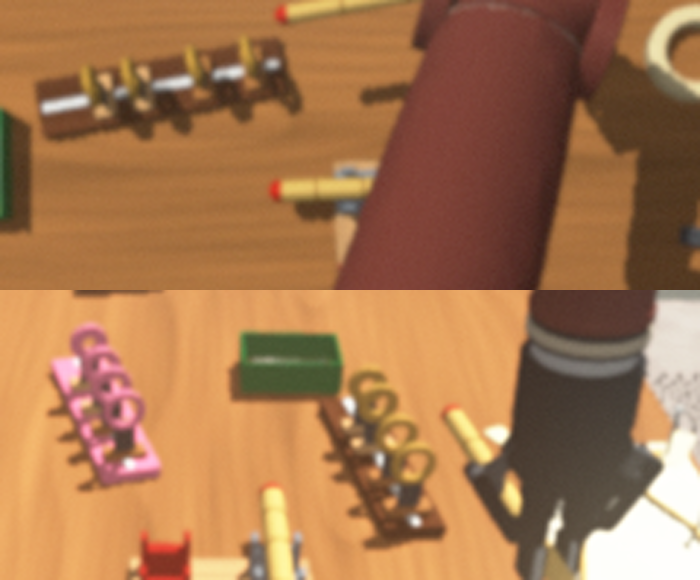

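```bash
python3 plan.py .6934 -.160 .0615 100.2 5
```

```text
t 6.5 grasp [ 0.6996 -0.1579  0.1321] yaw 100.19 pitch(x.z) -0.0147 toolz [ 0.0404 -0.0077 -0.9992] f [-0.28  0.63 -0.26] w 0.165
[[0.0, -1.8, 14.1, np.float64(-0.0)], [0.0, -1.8, 14.1, np.float64(-0.0)], [0.0, -1.8, 14.1, np.float64(-0.0)], [0.0, -1.8, 14.1, np.float64(-0.0)], [0.0, -1.8, 14.1, np.float64(-0.0)]]
```

step_arm(
  steps=[
    [0,-2,14,0],
    [0,-2,14,0],
    [0,-2,14,0],
    [0,-2,14,0],
    [0,-2,12,0],
    [0,0,0,0],
    [0,0,0,0],
  ],
)

```text
time: 7.2
tool_pos: [0.6863, -0.1593, 0.0354]
tool_rot: [0.014, 0.642, 0.767, 0.009]
contact_force: [0.3, 1.2, 0.5]
gripper_width: 0.169
```

```bash
cat > gz.py <<'E'
from h import *
from fit import rod
import sys
G={'top':((.6476,.0762),1.7503),'side':((.6503,.0756),1.744)}
def look(name,view=True):
    a,_=snap('top'); b,_=snap('side')
    for n in G:
        m,d,t0,t1,r,k=rod(n,(.60,-.19,.035),(.72,.06,.085)); g,w=G[n]; u=np.array([np.cos(w),np.sin(w)]); v=np.array([-u[1],u[0]])
        f=lambda P:(np.round([(P[:2]-g)@u*1e3,(P[:2]-g)@v*1e3,P[2]*1e3],1))
        print(n,'mid',f(m),'nose',f(m+d*(r if r else t1)),'yaw err',round(float(np.degrees(np.arctan2(d[1],d[0])-w)),2),'pitch',d[2].round(4),k)
    cv2.imwrite(f'pics/{name}.png',np.vstack([cv2.resize(i,(780,295),interpolation=2) for i in (a[130:190,190:350,::-1],b[135:195,330:490,::-1])]))
look(sys.argv[1])
E
python3 plan.py .6934 -.160 .0615 100.2 1; python3 gz.py i1
```

```text
t 7.2 grasp [ 0.6857 -0.1592  0.0544] yaw 100.13 pitch(x.z) -0.0111 toolz [ 0.033  -0.0054 -0.9994] f [0.35 1.17 0.54] w 0.169
[[-2.3, 7.7, -6.8, np.float64(-0.07)]]
top mid [-99.8   6.8  58.3] nose [-28.    6.   57.8] yaw err -0.64 pitch -0.0075 275
side mid [-169.7    8.1   58.5] nose [-31.7   8.3  56.5] yaw err 0.08 pitch -0.0145 415
```

View pics/i1.png

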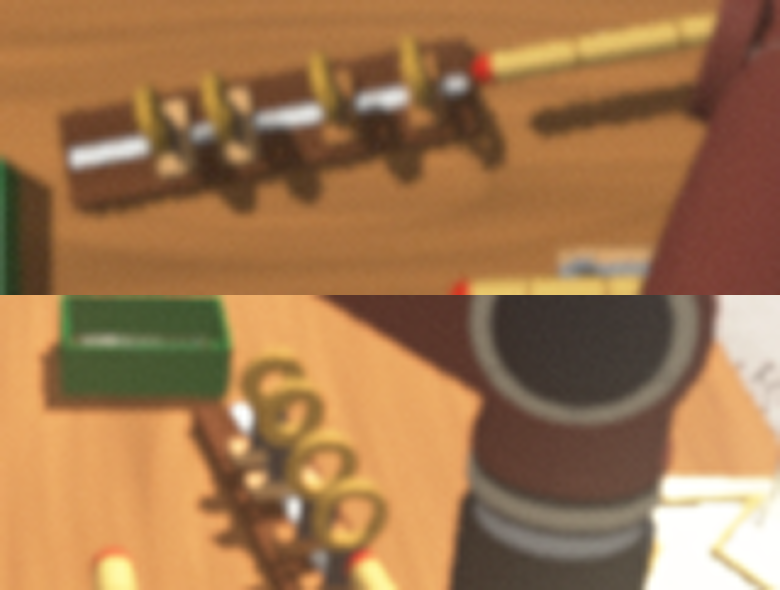

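step_arm(
  steps=[
    [0,3,-3.5,0],
    [0,2.5,-3,0],
    [0,0,0,0],
    [0,0,0,0],
    [0,0,0,0],
  ],
)

```text
time: 7.8
tool_pos: [0.6952, -0.1589, 0.0474]
tool_rot: [0.018, 0.642, 0.767, 0.01]
contact_force: [-0.3, 0.8, -0.7]
gripper_width: 0.168
```

```bash
python3 plan.py .6921 -.158 .062 100.2 1; python3 gz.py i2
```

```text
t 7.8 grasp [ 0.6944 -0.1587  0.0663] yaw 100.16 pitch(x.z) -0.0148 toolz [ 0.0402 -0.0078 -0.9992] f [-0.29  0.76 -0.73] w 0.168
[[1.2, -2.3, 4.2, np.float64(-0.04)]]
top mid [-100.    -1.7   69.8] nose [-30.3  -2.8  68.4] yaw err -0.91 pitch -0.0205 275
side mid [-165.3   -0.3   68.3] nose [-31.4  -1.   69.2] yaw err -0.29 pitch 0.0067 388
```

step_arm(
  steps=[
    [0,0,2,-0.5],
    [0,0,0,0],
    [0,0,0,0],
    [0,0,0,0],
  ],
)

```text
time: 8.3
tool_pos: [0.6944, -0.1587, 0.0441]
tool_rot: [0.017, 0.638, 0.77, 0.009]
contact_force: [0.2, 0.2, -0.1]
gripper_width: 0.169
```

```bash
python3 plan.py .6930 -.158 .063 100.7 1; python3 gz.py i3;python3 gz.py i3
```

```text
t 8.3 grasp [ 0.6937 -0.1586  0.0631] yaw 100.69 pitch(x.z) -0.0142 toolz [ 0.0384 -0.0072 -0.9992] f [ 0.17  0.21 -0.1 ] w 0.169
[[0.7, -0.6, 0.0, np.float64(-0.01)]]
top mid [-99.7   0.2  66.7] nose [-29.   -0.1  66. ] yaw err -0.31 pitch -0.0104 275
side mid [-164.3    1.    65.3] nose [-31.8   1.8  65.8] yaw err 0.32 pitch 0.004 389
top mid [-99.4   0.2  66.9] nose [-29.7  -0.1  65.5] yaw err -0.32 pitch -0.0201 276
side mid [-164.1    0.9   65.3] nose [-30.3   1.7  66.1] yaw err 0.37 pitch 0.0061 394
```

View pics/i3.png

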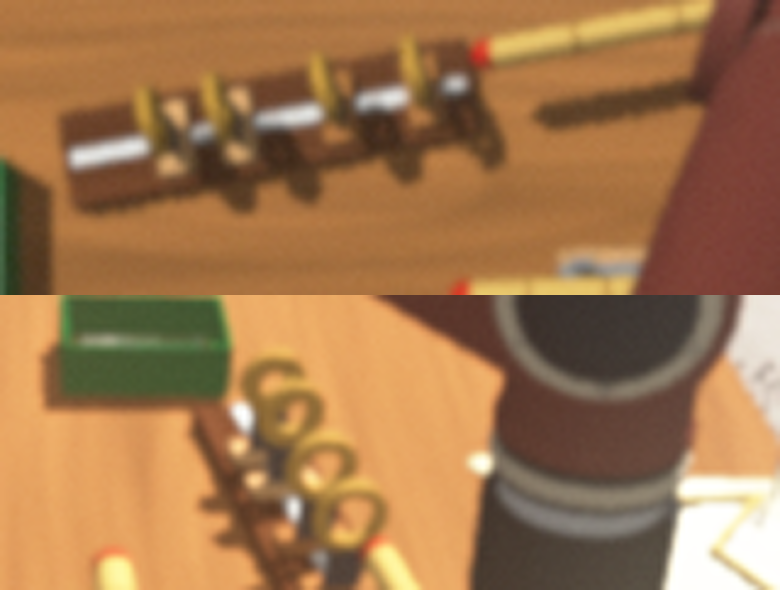

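step_arm(
  steps=[
    [8,0.1,-0.2,0],
    [8,0.1,-0.1,0],
    [8,0.1,-0.1,0],
    [6,0.1,-0.1,0],
    [0,0,0,0],
    [0,0,0,0],
    [0,0,0,0],
  ],
)

```text
time: 9.2
tool_pos: [0.6888, -0.1255, 0.0446]
tool_rot: [0.017, 0.637, 0.77, 0.01]
contact_force: [-1.6, -0.3, -0.4]
gripper_width: 0.166
```

```bash
python3 plan.py .6872 -.124 .063 100.7 1; python3 gz.py i4
```

```text
t 9.2 grasp [ 0.6881 -0.1253  0.0636] yaw 100.76 pitch(x.z) -0.0143 toolz [ 0.0388 -0.0071 -0.9992] f [-1.62 -0.31 -0.4 ] w 0.166
[[1.5, -0.7, 0.5, np.float64(0.06)]]
top mid [-67.9  -0.   67.2] nose [-15.9  -0.2  66.6] yaw err -0.22 pitch -0.0127 230
side mid [-141.3    0.6   65.7] nose [-15.5   1.8  66.3] yaw err 0.56 pitch 0.0054 335
```

step_arm(
  steps=[
    [7,0.1,-0.1,0],
    [7,0,0,0],
    [7,0.1,-0.1,0],
    [7,0,0,0],
    [7,0.1,-0.1,0],
    [0,0,0,0],
    [0,0,0,0],
  ],
)

```text
time: 10.0
tool_pos: [0.682, -0.088, 0.0443]
tool_rot: [0.017, 0.638, 0.77, 0.01]
contact_force: [0.6, -0.3, 0.3]
gripper_width: 0.168
```

```bash
python3 plan.py .6812 -.09 .063 100.7 1
```

```text
t 10.0 grasp [ 0.6812 -0.0879  0.0633] yaw 100.75 pitch(x.z) -0.014 toolz [ 0.0387 -0.0069 -0.9992] f [ 0.63 -0.33  0.26] w 0.168
[[-2.1, -0.4, 0.3, np.float64(0.05)]]
```

step_arm(
  steps=[
    [5,0.1,0,0],
    [5,0,0,0],
    [6,0.1,-0.1,0],
    [6,0,0,0],
    [6,0.1,0,0],
    [5,0,0,0],
    [0,0,0,0],
    [0,0,0,0],
  ],
)

```text
time: 10.8
tool_pos: [0.6757, -0.0527, 0.044]
tool_rot: [0.017, 0.638, 0.77, 0.01]
contact_force: [-0.6, 0.5, -1.4]
gripper_width: 0.164
```

```bash
python3 plan.py .675 -.053 .063 100.7 1; python3 gz.py i5
```

```text
t 10.8 grasp [ 0.6749 -0.0525  0.063 ] yaw 100.75 pitch(x.z) -0.0142 toolz [ 0.0389 -0.007  -0.9992] f [-0.58  0.48 -1.41] w 0.164
[[-0.5, -0.0, -0.0, np.float64(0.05)]]
top mid [-39.8  -2.   67.8] nose [-15.6  -0.7  67.7] yaw err 2.92 pitch -0.0038 30
side mid [-118.2    0.8   64.9] nose [-28.6   1.5  67.5] yaw err 0.45 pitch 0.0284 192
```

View pics/i5.png

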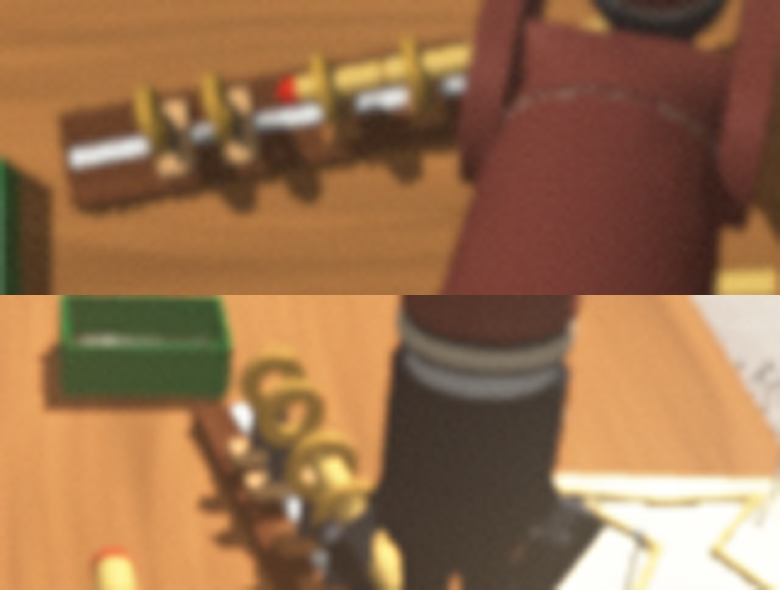

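```bash
cat > nz.py <<'E'
from h import *
from gz import G
E
cat > nz.py <<'E'
from h import *
G={'top':((.6476,.0762),1.7503),'side':((.6503,.0756),1.744)}
def run():
  for n in G:
    snap(n); p,P=cloud(n); p=p.astype(float); g,w=G[n]; u=np.array([np.cos(w),np.sin(w)]); v=np.array([-u[1],u[0]])
    s=(P[...,:2]-g)@u*1e3; l=(P[...,:2]-g)@v*1e3; z=P[...,2]*1e3
    base=(np.abs(l)<15)&(z>52)&(z<75)
    red=base&(p[...,0]>1.9*p[...,1])&(s>-40)&(s<200)
    print(n,'red n',red.sum(),'s max',s[red].max().round(1) if red.any() else None,'lat',np.median(l[red]).round(1) if red.any() else None,'z',np.median(z[red]).round(1) if red.any() else None)
    for a,b in((10,48),(60,75),(62,105),(119,143)):
        m=base&(s>a)&(s<b)&(p[...,0]-p[...,2]>40)
        if m.sum()>4: print('  seg',a,b,m.sum(),'lat',l[m].min().round(1),l[m].mean().round(2),l[m].max().round(1),'z mean',z[m].mean().round(1),'max',np.percentile(z[m],90).round(1))
run()
E
python3 nz.py
```

```text
top red n 13 s max 78.8 lat -2.1 z 66.2
  seg 10 48 78 lat -10.2 -0.71 6.7 z mean 66.9 max 70.0
  seg 60 75 29 lat -8.4 -0.59 5.3 z mean 66.8 max 69.0
  seg 62 105 31 lat -8.4 -0.98 5.3 z mean 66.4 max 68.7
side red n 0 s max None lat None z None
  seg 10 48 31 lat -6.9 1.79 8.1 z mean 64.8 max 68.4
```

step_arm(
  steps=[
    [5,0.1,0,0],
    [5,0,-0.1,0],
    [5,0.1,0,0],
    [5,0,-0.1,0],
    [3,0,0,0],
    [0,0,0,0],
    [0,0,0,0],
  ],
)

```text
time: 11.7
tool_pos: [0.6712, -0.0284, 0.0439]
tool_rot: [0.017, 0.638, 0.77, 0.01]
contact_force: [-1.2, -0.8, -0.4]
gripper_width: 0.166
```

step_arm(
  steps=[
    [3,0,0,0],
    [3,0,-0.1,0],
    [0,0,0,0],
    [0,0,0,0],
  ],
)

```text
time: 12.1
tool_pos: [0.6701, -0.0223, 0.0439]
tool_rot: [0.017, 0.638, 0.77, 0.01]
contact_force: [0.6, 0.0, -0.4]
gripper_width: 0.164
```

```bash
python3 plan.py .67 -.02 .063 100.7 1; python3 nz.py
```

```text
t 12.1 grasp [ 0.6693 -0.0222  0.0629] yaw 100.68 pitch(x.z) -0.0141 toolz [ 0.039  -0.007  -0.9992] f [ 0.56  0.04 -0.44] w 0.164
[[2.0, 1.0, -0.1, np.float64(-0.02)]]
top red n 14 s max 109.3 lat -3.2 z 65.8
  seg 10 48 74 lat -9.0 -0.6 6.0 z mean 67.5 max 70.5
  seg 60 75 30 lat -9.0 -1.28 5.1 z mean 66.6 max 68.6
  seg 62 105 89 lat -9.6 -1.4 5.6 z mean 66.2 max 68.7
side red n 0 s max None lat None z None
  seg 10 48 21 lat -7.4 1.63 7.0 z mean 65.6 max 68.5
  seg 62 105 37 lat -7.8 1.62 6.8 z mean 64.9 max 68.0
```

step_arm(
  steps=[
    [1.5,0,0,0],
    [1.5,0,0,0],
    [0,0,0,0],
    [0,0,0,0],
  ],
)

```text
time: 12.6
tool_pos: [0.6695, -0.0194, 0.0439]
tool_rot: [0.017, 0.638, 0.77, 0.01]
contact_force: [0.1, -0.1, -0.5]
gripper_width: 0.163
```

step_arm(
  steps=[
    [1.5,0,0,0],
    [1.5,0,0,0],
    [0,0,0,0],
    [0,0,0,0],
  ],
)

```text
time: 13.0
tool_pos: [0.6688, -0.0162, 0.0437]
tool_rot: [0.017, 0.638, 0.77, 0.01]
contact_force: [-0.0, -0.9, -1.5]
gripper_width: 0.166
```

step_arm(
  steps=[
    [1.5,0,0,0],
    [1,0,0,0],
    [0,0,0,0],
    [0,0,0,0],
  ],
)

```text
time: 13.4
tool_pos: [0.6684, -0.0135, 0.0438]
tool_rot: [0.017, 0.638, 0.77, 0.01]
contact_force: [-0.3, 0.3, -0.3]
gripper_width: 0.161
```

step_arm(
  steps=[
    [1.5,0,0,0],
    [1.5,0,0,0],
    [0,0,0,0],
    [0,0,0,0],
  ],
)

```text
time: 13.8
tool_pos: [0.6678, -0.0103, 0.0437]
tool_rot: [0.017, 0.638, 0.77, 0.01]
contact_force: [0.1, 0.5, -1.0]
gripper_width: 0.164
```

```bash
python3 plan.py .67 -.02 .063 100.7 1; python3 nz.py
```

```text
t 13.8 grasp [ 0.667  -0.0101  0.0627] yaw 100.66 pitch(x.z) -0.0141 toolz [ 0.0389 -0.007  -0.9992] f [ 0.06  0.54 -0.96] w 0.164
[[-10.3, 1.1, -0.1, np.float64(-0.04)]]
top red n 1 s max 122.0 lat -1.9 z 64.0
  seg 10 48 43 lat -8.3 -0.63 6.1 z mean 67.3 max 70.2
  seg 60 75 30 lat -8.9 -0.94 5.3 z mean 67.2 max 69.7
  seg 62 105 85 lat -9.9 -1.04 6.0 z mean 66.6 max 69.3
side red n 0 s max None lat None z None
  seg 10 48 5 lat -0.2 2.59 5.2 z mean 66.6 max 68.5
  seg 62 105 33 lat -6.1 1.99 7.2 z mean 64.8 max 68.0
```

step_arm(
  steps=[
    [3,0,0,0],
    [3,0,0,0],
    [3,0,0,0],
    [3,0,0,0],
    [3,0,0,0],
    [0,0,0,0],
    [0,0,0,0],
  ],
)

```text
time: 14.6
tool_pos: [0.6647, 0.0061, 0.0435]
tool_rot: [0.017, 0.638, 0.77, 0.01]
contact_force: [-0.2, -0.3, -0.8]
gripper_width: 0.165
```

```bash
python3 plan.py .67 -.02 .063 100.7 1; python3 nz.py
```

```text
t 14.6 grasp [0.664  0.0062 0.0625] yaw 100.68 pitch(x.z) -0.014 toolz [ 0.0389 -0.0069 -0.9992] f [-0.23 -0.27 -0.84] w 0.165
[[-26.9, 1.1, -0.1, np.float64(-0.02)]]
top red n 15 s max 138.9 lat 0.2 z 67.9
  seg 60 75 27 lat -7.8 -0.76 5.5 z mean 67.2 max 70.1
  seg 62 105 85 lat -9.5 -0.78 6.7 z mean 66.4 max 69.2
  seg 119 143 38 lat -9.9 -0.63 7.2 z mean 66.1 max 69.8
side red n 0 s max None lat None z None
  seg 10 48 10 lat -6.9 -0.87 6.7 z mean 65.9 max 67.4
  seg 62 105 33 lat -7.5 2.28 7.5 z mean 64.7 max 66.9
```

step_arm(
  steps=[
    [2,0,0,0],
    [2,0,0,0],
    [1,0,0,0],
    [0,0,0,0],
    [0,0,0,0],
  ],
)

```text
time: 15.2
tool_pos: [0.6638, 0.011, 0.0434]
tool_rot: [0.017, 0.638, 0.77, 0.01]
contact_force: [0.2, 0.2, 0.0]
gripper_width: 0.166
```

step_arm(
  steps=[
    [1,0,0,0],
    [1,0,0,0],
    [0,0,0,0],
  ],
)

```text
time: 15.5
tool_pos: [0.6634, 0.013, 0.0434]
tool_rot: [0.017, 0.638, 0.77, 0.01]
contact_force: [-0.3, 0.7, -0.3]
gripper_width: 0.166
```

step_arm(
  steps=[
    [0.5,0,0,0],
    [0.5,0,0,0],
    [0,0,0,0],
  ],
)

```text
time: 15.8
tool_pos: [0.6632, 0.0141, 0.0434]
tool_rot: [0.017, 0.638, 0.77, 0.01]
contact_force: [0.1, 0.4, 0.8]
gripper_width: 0.166
```

step_arm(
  steps=[
    [0.5,0,0,0],
    [0.5,0,0,0],
    [0,0,0,0],
  ],
)

```text
time: 16.1
tool_pos: [0.663, 0.0152, 0.0434]
tool_rot: [0.017, 0.638, 0.77, 0.01]
contact_force: [-0.1, 0.5, 0.0]
gripper_width: 0.163
```

step_arm(
  steps=[
    [0.5,0,0,0],
    [0.5,0,0,0],
  ],
)

```text
time: 16.3
tool_pos: [0.6629, 0.0162, 0.0434]
tool_rot: [0.017, 0.638, 0.77, 0.01]
contact_force: [-0.0, 0.2, 0.3]
gripper_width: 0.166
```

step_arm(
  steps=[
    [0.5,0,0,0],
    [0.5,0,0,0],
  ],
)

```text
time: 16.5
tool_pos: [0.6626, 0.0171, 0.0433]
tool_rot: [0.017, 0.638, 0.77, 0.01]
contact_force: [-0.2, -1.4, -1.0]
gripper_width: 0.169
```

step_arm(
  steps=[
    [0.4,0,0,0],
  ],
)

```text
time: 16.6
tool_pos: [0.6625, 0.0172, 0.0434]
tool_rot: [0.017, 0.638, 0.77, 0.009]
contact_force: [-0.4, -1.5, -0.2]
gripper_width: 0.161
```

step_arm(
  steps=[
    [0.4,0,0,0],
  ],
)

```text
time: 16.7
tool_pos: [0.6624, 0.0173, 0.0433]
tool_rot: [0.018, 0.638, 0.77, 0.009]
contact_force: [0.5, -1.7, -0.6]
gripper_width: 0.163
```

step_arm(
  steps=[
    [0.4,0,0,0],
  ],
)

```text
time: 16.8
tool_pos: [0.6625, 0.0173, 0.0434]
tool_rot: [0.018, 0.638, 0.77, 0.009]
contact_force: [-0.5, -2.5, 0.5]
gripper_width: 0.164
```

Contact is felt at about nose x = 149 mm, the 14 mm ring. I'll press to 3–5 N now.

step_arm(
  steps=[
    [0.7,0,0,0],
  ],
)

```text
time: 16.9
tool_pos: [0.6625, 0.0174, 0.0435]
tool_rot: [0.018, 0.638, 0.77, 0.009]
contact_force: [0.1, -4.1, -0.8]
gripper_width: 0.17
```

step_arm(
  steps=[
    [0.8,0,0,0],
    [0.8,0,0,0],
  ],
)

```text
time: 17.1
tool_pos: [0.6626, 0.0175, 0.0438]
tool_rot: [0.02, 0.638, 0.77, 0.008]
contact_force: [1.1, -5.3, -0.8]
gripper_width: 0.163
```

step_arm(
  steps=[
    [0.6,0,0,0],
    [0.6,0,0,0],
  ],
)

```text
time: 17.3
tool_pos: [0.6627, 0.0175, 0.0441]
tool_rot: [0.021, 0.638, 0.77, 0.007]
contact_force: [0.2, -5.2, -0.2]
gripper_width: 0.165
```

step_arm(
  steps=[
    [0.6,0,0,0],
    [0.6,0,0,0],
    [0.6,0,0,0],
  ],
)

```text
time: 17.6
tool_pos: [0.6628, 0.0175, 0.0446]
tool_rot: [0.022, 0.638, 0.77, 0.006]
contact_force: [0.2, -5.7, -0.1]
gripper_width: 0.169
```

```bash
python3 plan.py .67 -.02 .063 100.7 1; python3 nz.py
```

```text
t 17.6 grasp [0.662  0.0178 0.0635] yaw 100.66 pitch(x.z) -0.0262 toolz [ 0.0421 -0.0187 -0.9989] f [ 0.16 -5.72 -0.1 ] w 0.169
[[-38.6, 0.8, 1.6, np.float64(-0.04)]]
top red n 4 s max 145.6 lat -1.0 z 65.7
  seg 10 48 8 lat -7.0 -3.29 -0.7 z mean 68.4 max 69.2
  seg 60 75 14 lat -7.8 -1.17 6.5 z mean 67.7 max 70.8
  seg 62 105 75 lat -8.3 -0.49 7.4 z mean 67.0 max 69.8
  seg 119 143 51 lat -9.9 -0.61 6.7 z mean 65.6 max 69.2
side red n 0 s max None lat None z None
  seg 10 48 22 lat -5.9 1.64 7.4 z mean 67.0 max 69.7
  seg 62 105 29 lat -5.8 3.07 7.2 z mean 64.3 max 67.8
  seg 119 143 7 lat -3.3 6.19 14.6 z mean 66.2 max 70.5
```

step_arm(
  steps=[
    [0,0,0.5,0],
    [0,0,0.5,0],
  ],
)

```text
time: 17.9
tool_pos: [0.663, 0.0174, 0.0438]
tool_rot: [0.022, 0.638, 0.77, 0.006]
contact_force: [-0.0, -3.6, -0.2]
gripper_width: 0.164
```

step_arm(
  steps=[
    [0,0,0.7,0],
    [0,0,0.7,0],
    [0,0,0.7,0],
  ],
)

```text
time: 18.2
tool_pos: [0.6631, 0.0174, 0.0417]
tool_rot: [0.022, 0.638, 0.77, 0.006]
contact_force: [-0.7, -3.8, 1.4]
gripper_width: 0.165
```

```bash
python3 plan.py .67 -.02 .063 100.7 1
```

```text
t 18.2 grasp [0.6623 0.0178 0.0606] yaw 100.66 pitch(x.z) -0.026 toolz [ 0.0424 -0.0185 -0.9989] f [-0.68 -3.84  1.39] w 0.165
[[-38.6, 0.6, -1.3, np.float64(-0.04)]]
```

Lowering goes easily, so I'll continue a bit.

step_arm(
  steps=[
    [0,0,0.7,0],
    [0,0,0.7,0],
  ],
)

```text
time: 18.4
tool_pos: [0.6633, 0.0174, 0.0403]
tool_rot: [0.022, 0.638, 0.77, 0.007]
contact_force: [-0.5, -3.4, 0.9]
gripper_width: 0.163
```

step_arm(
  steps=[
    [0,0,0.7,0],
    [0,0,0.7,0],
  ],
)

```text
time: 18.6
tool_pos: [0.6635, 0.0175, 0.039]
tool_rot: [0.022, 0.638, 0.77, 0.007]
contact_force: [0.8, -3.5, 1.1]
gripper_width: 0.166
```

step_arm(
  steps=[
    [0,0,0.7,0],
    [0,0,0.7,0],
    [0,0,0.7,0],
  ],
)

```text
time: 18.9
tool_pos: [0.6638, 0.0175, 0.037]
tool_rot: [0.022, 0.638, 0.77, 0.007]
contact_force: [-0.9, -3.8, 1.0]
gripper_width: 0.165
```

```bash
python3 plan.py .67 -.02 .063 100.7 1; python3 nz.py
```

```text
t 18.9 grasp [0.6629 0.0178 0.056 ] yaw 100.65 pitch(x.z) -0.0254 toolz [ 0.0431 -0.0178 -0.9989] f [-0.86 -3.84  0.97] w 0.165
[[-38.6, 0.2, -6.0, np.float64(-0.05)]]
top red n 5 s max 145.2 lat 0.8 z 67.6
  seg 10 48 6 lat -5.8 -3.96 -1.5 z mean 63.4 max 65.1
  seg 60 75 17 lat -8.0 -0.94 5.2 z mean 63.8 max 66.3
  seg 62 105 79 lat -9.4 -0.92 6.9 z mean 64.2 max 67.1
  seg 119 143 50 lat -8.9 -0.59 6.2 z mean 65.3 max 68.6
side red n 0 s max None lat None z None
  seg 10 48 15 lat -3.7 1.56 6.5 z mean 62.3 max 64.1
  seg 62 105 33 lat -5.8 2.46 8.4 z mean 63.1 max 66.2
```

step_arm(
  steps=[
    [-0.3,0,0.3,0],
    [0,0,0,0],
  ],
)

```text
time: 19.2
tool_pos: [0.6638, 0.0175, 0.0367]
tool_rot: [0.022, 0.638, 0.77, 0.007]
contact_force: [-0.9, -4.2, 1.7]
gripper_width: 0.165
```

step_arm(
  steps=[
    [0,0,0,0],
    [0,0,0,0],
    [0,0,0,0],
    [0,0,0,0],
  ],
  claw=65,
)

```text
time: 19.6
tool_pos: [0.663, 0.02, 0.0356]
tool_rot: [0.02, 0.638, 0.77, 0.008]
contact_force: [0.1, 1.0, -0.1]
gripper_width: 0.649
```

```bash
python3 plan.py .664 .0178 .16 100.7 8; python3 nz.py
```

```text
t 19.6 grasp [0.6622 0.0203 0.0546] yaw 100.63 pitch(x.z) -0.0207 toolz [ 0.0416 -0.0132 -0.999 ] f [ 0.12  0.95 -0.1 ] w 0.649
[[-0.6, 0.7, -13.2, np.float64(-0.01)], [-0.6, 0.7, -13.2, np.float64(-0.01)], [-0.6, 0.7, -13.2, np.float64(-0.01)], [-0.6, 0.7, -13.2, np.float64(-0.01)], [-0.6, 0.7, -13.2, np.float64(-0.01)], [-0.6, 0.7, -13.2, np.float64(-0.01)], [-0.6, 0.7, -13.2, np.float64(-0.01)], [-0.6, 0.7, -13.2, np.float64(-0.01)]]
top red n 10 s max 146.4 lat 0.0 z 67.4
  seg 10 48 8 lat -7.7 -4.92 -2.9 z mean 60.8 max 62.8
  seg 60 75 15 lat -8.7 -0.89 4.8 z mean 64.2 max 66.6
  seg 62 105 76 lat -8.7 -0.81 6.9 z mean 63.6 max 66.6
  seg 119 143 52 lat -9.7 -0.26 7.0 z mean 65.3 max 67.9
side red n 0 s max None lat None z None
  seg 10 48 15 lat -0.2 4.45 7.4 z mean 59.5 max 63.7
  seg 62 105 25 lat -6.1 1.65 7.9 z mean 63.2 max 65.3
  seg 119 143 5 lat 0.7 4.43 8.4 z mean 65.4 max 67.9
```

step_arm(
  steps=[
    [0,0.3,-6,0],
    [0,0.5,-12,0],
    [0,0.5,-14,0],
    [0,0.5,-14,0],
    [0,0.5,-14,0],
    [0,0.5,-14,0],
    [0,0,-14,0],
    [0,0,-14,0],
  ],
)

```text
time: 20.5
tool_pos: [0.6615, 0.022, 0.147]
tool_rot: [0.021, 0.638, 0.769, 0.009]
contact_force: [0.5, -0.2, -0.6]
gripper_width: 0.649
```

step_arm(
  steps=[
    [-30,0,-10,0],
    [-40,0,0,0],
    [-40,0,0,0],
    [-40,0,0,0],
    [-30,0,0,0],
    [0,0,0,0],
    [0,0,0,0],
  ],
)

```text
time: 21.2
tool_pos: [0.698, -0.1602, 0.1726]
tool_rot: [0.025, 0.637, 0.77, 0.011]
contact_force: [-0.2, 1.0, -0.9]
gripper_width: 0.648
```

```bash
python3 nz.py; python3 - <<'E'
from h import *
s=state();print(s['time'],s['tool_pos'],s['contact_force'])
a,_=snap('top'); b,_=snap('side')
cv2.imwrite('pics/f.png',np.vstack([cv2.resize(i,(780,295),interpolation=2) for i in (a[130:190,190:350,::-1],b[135:195,330:490,::-1])]))
# all ring fronts before/after not re-measured; overlay 14-ring point
c=camera_params('top')
for sx in(146,150):
    w=1.7503;g=np.array([.6476,.0762]);P=np.r_[g+sx/1e3*np.array([np.cos(w),np.sin(w)]),.06,1]
    q=np.array(c['mtx'])@(np.linalg.inv(c['extrinsics'])@P)[:3]; q/=q[2]; print(sx,(q[0]-190)*4.875,(q[1]-130)*4.917)
E
```

```text
top red n 9 s max 145.6 lat 0.3 z 66.3
  seg 10 48 75 lat -8.7 -0.44 6.9 z mean 61.6 max 64.4
  seg 60 75 29 lat -8.5 -0.72 6.0 z mean 63.4 max 65.6
  seg 62 105 85 lat -8.5 -0.62 7.2 z mean 64.0 max 66.3
  seg 119 143 52 lat -8.5 -0.07 7.0 z mean 66.0 max 69.3
side red n 0 s max None lat None z None
  seg 10 48 35 lat -7.0 2.33 7.3 z mean 60.1 max 63.3
  seg 62 105 31 lat -5.6 2.05 7.4 z mean 62.7 max 66.0
  seg 119 143 7 lat -3.4 4.05 12.2 z mean 66.1 max 69.6
21.3 [ 0.69795284 -0.15921201  0.17249515] [ 0.13988494  0.30496259 -0.40526702]
146 159.19114613340645 121.63755951826349
150 152.0270774611289 123.04693086522616
```

View pics/f.png

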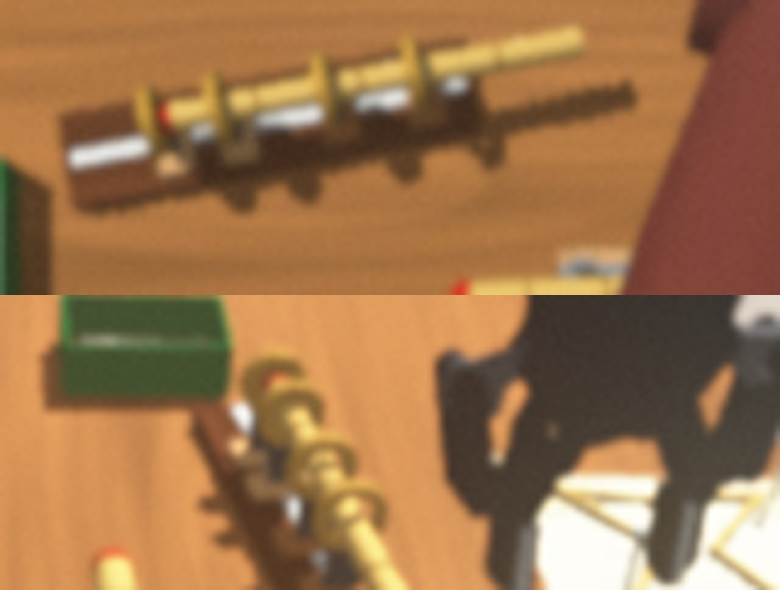

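```bash
python3 - <<'E'
from h import *
for n,g,w in(('top',(.6476,.0762),1.7503),('side',(.6503,.0756),1.744)):
    p,P=cloud(n); p=p.astype(float); u=np.array([np.cos(w),np.sin(w)]); v=np.array([-u[1],u[0]])
    s=(P[...,:2]-g)@u*1e3; l=(P[...,:2]-g)@v*1e3; z=P[...,2]*1e3
    m=(abs(l)<12)&(z>42)&(z<72)&(s<-20)&(s>-130)&(p[...,0]-p[...,2]>40); print(n,'tail s',np.sort(s[m])[:6].round(1))
    r=(abs(l)<25)&(z>62)&(s>138)&(s<165)&(abs(l)>0); print('  ring14 s',np.percentile(s[r],[5,50,95]).round(1))
E
```

```text
top tail s [-89.8 -89.3 -88.8 -88.3 -88.2 -87.7]
  ring14 s [139.7 147.4 153.4]
side tail s [-90.6 -89.3 -88.8 -88.5 -88.3 -88.2]
  ring14 s [143.5 149.3 154.7]
```

Tail at -90 mm puts the nose at +150 mm, which is 4 mm past the 14 mm ring's front face (146). That is fully home.

```bash
python3 -c "
from plant import *
print(job_done())"
```

```text
the job is handed in; nothing more can be done
None
```

The thin 240 mm rod from the red bay now lies released in the brass rings, with its nose in the mouth of the 14 mm ring. I handed the job in at about 21 s; it reported no verdict.

- **Pressing:** It went through the 26, 22 and 18 mm rings with no notable force. I then pressed it against the 14 mm ring for about 0.8 s, mostly at 4–5.7 N, while the tool stayed put along the rings. About 4 N remained until I let go. I lowered the tail gently before opening the gripper.
- **Last checks:** Both cameras put the tail at about −90 mm, so the nose is at about +150 mm. That is about 4 mm past the ring's front face, measured at 146 mm, so it is fully home. The rod slopes about 0.04 rad, nose up, which puts the nose at about 61–62 mm height. The gripper is clear of everything.
- **Disagreements:** The two cameras differed by 2–3 mm sideways.
- **Not checked well:** I did not measure the 18 mm ring again, and the 14 mm ring reading after release was too coarse to rule out a shift of 1–2 mm. I did not measure the thick rod's final position or look at every bystander again. The arm met no unexpected force on the way.
- **First grip:** It was too near the finger tips, so I opened and gripped again deeper. That turned the rod about 2° in its bay.

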